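Set the tag in a cheese piece with mallet and sprung pin

ROBOT

A 6-joint arm with a two-finger parallel gripper is mounted at the origin on the work surface. World frame = base frame: x ahead of the robot, y to its left, z up, the work surface at z = 0. Lengths are in m, angles in rad, forces in N, time in s.
With the tool pointing down it reaches from about 0.35 to 0.775 m from the base axis. Payload 5.5 kg.
Tool frame: the origin (TCP) lies between the finger pads; the fingertips stand 11 mm ahead of it and the grasp point (between the pads) lies 8 mm behind it; z points along the fingers, y is the line along which they close (so a half turn about z gives the same grasp; the last joint's range is limited). The gripper opens to 85 mm and grips with 20 to 120 N. Pads are 22 mm wide; open, the fingers measure 114 mm over their backs; the gripper's body (76 mm by 85 mm) begins 54 mm behind the grasp point. The pads swing forward as they close: fully open they stand 13 mm farther back than shut.
Start: joints at [1.152, 0.313, 0.046, 1.304, 0, 1.431], TCP at [0.158, 0.553, 0.242] pointing down, gripper open.
Joint ranges: [-2.76, 2.76], [-0.86, 1.69], [-1.03, 1.26], [-2.2, 2.34], [-1.47, 1.5], [-3.14, 3.14]. Speed limits (rad/s): [2.57, 2.57, 3.14, 3.14, 3.14, 3.14].

INTERFACE

Orientations are given as a 3x3 rotation matrix whose columns are the frame's x, y, z axes.
In Python, from station import r, eyes, boxes_of, silhouettes, spot_point gives the robot as it stands.
- The arm moves only by the shell command python3 -m jog 'ROWS' [FORCE]. ROWS is JSON, a list of rows, each a list of 3 entries, a list of its own where there are three numbers: the shift along the world's x, y, z in m, then the turn, a rotation vector about the world's x, y, z in rad, then the gripper's target within -1 to 1 (shut at 1, half-way at 0, fully open at -1). In form: [[[tx, ty, tz], [wx, wy, wz], grip], ...]. A call has 1 to 8 rows; each row shifts and turns the commanded pose from where the row before left it; what a row does not reach is not made up. A row lasts 1/12 s, in which the tool goes at most 41.7 mm and 7.16 degrees, less where a joint would pass 70% of its speed; a pose out of reach is approached as far as the arm can. A call is refused whole if a number of a shift passes 0.0417 or a number of a turn 0.125, either way. A call with a gripper value outside its range is refused whole. The fingers move at their own pace and stop on an object; FORCE is the grip in N (left out, the last holds). Time passes only in rows, so rows that do not move let the fingers close. It gives the time, the measured TCP pose, the force, the opening and the grip force at its end, in the units of the state.
- r.observe(): the state, without advancing time (a new reading comes with each control period).
- eyes.get_image(name): name is "side" or "top" or "wrist"; returns a dict with "image" (480x640x3 uint8, red, green, blue), "K" (3x3 intrinsics, pixels), "R" (3x3) and "t" (3): a world point X has camera coordinates R X + t. Camera axes: x right, y down, z forward; pixel columns grow to the right and rows downward; lengths in m; the calibration is good to about 2 mm. A picture is of the moment at which its call begins. There is no depth.
- r.close_job(): hands the job in; it is judged then, once.
Trained networks look in a picture, given as the dict that the camera call returned (one of the last four; its "shot" number tells which), for a name from the list of things; names that differ only in an ending like _2 or _b are one class to them, and where a whole thing is asked for, a point or a joint stands for the part that bears it (a point fixed in the world has none). Each returns a list of dicts, best first, with "p" (0 to 1); they miss things now and then, are a little off and sometimes report something else, mostly with a low value. They report only what shows in the picture. A call takes as long as a camera call. They do not tell look-alikes from the thing itself.
- boxes_of(label, picture): "extent" ([left, top, right, bottom] in pixels, round what is visible of it).
- silhouettes(label, picture): "pixels" (480x640 bool, what is visible of it) and "extent" ([left, top, right, bottom] in pixels, round what is visible of it).
- spot_point(label, picture): "point" ([column, row] in pixels: a listed point, or the origin of a listed thing).
The state is a dict: "time": time; "joints": joint angles; "joint_velocities": joint speeds; "tau": joint torques, N m; "ee_pos": TCP position; "tool_rot": TCP orientation; "ft_force": force on the tool from outside, world axes, zero at the start; "wrist_torque": the same for the moment, N m; "finger_gap": finger opening in m; "finger_force": force on a finger pad.
Only numpy, scipy, OpenCV 4.12 (cv2) and the standard library are available. Lean on these libraries where they do the work, as an engineer would, in place of code of your own. Each camera call takes 0.05 s, during which the arm holds its last target. There are 200 camera calls.

TASK

Lay the cheese piece whose blue tag still stands proud on the tagging stand, flat between its white rails with the tag under the sprung pin, and let go of it. Then take the pounding mallet by its handle and strike the pin's red head down with a brisk blow (not a slow push, and never with the fingers) until the tag is driven home, and stand the mallet back upright on its yellow mat, leaving the piece lying in the stand. Leave the other cheese pieces and the things around as they are.

Things in the scene. Friction and masses are not known exactly. Their poses are not given: they have to be found in the camera images.
- stand: tagging stand: green C-frame on an aluminium base 200 x 120 x 12 mm. Origin on the bench under the pin's axis, z up, +x towards the column; base at x = -105 to +95 mm. The piece lies along x, rind to +x. Green arm (30 mm wide) and dark bush (radius 18 mm) hang over x > -18 mm, underside 95 mm, top 128 mm above the bench; lower the piece with its rind end at x < -25 mm, then slide it in to +x.
- seat (a point): point on the base's upper face (12 mm above the bench) exactly under the pin, where the tag belongs; axes as the stand's. White rails with inner faces at y = +-29 mm, from x = -62 to +38 mm, 12 mm high, flank it; a white stop (face at x = +40 mm, 30 mm high) limits the rind end.
- pin (a joint): sprung pin, vertical slide: 0 at rest (foot 74 mm above the bench), grows downwards, stop at 0.0225 m. Spring 2 N at rest, 9 N fully down; it springs back up. Foot 22 mm across; it meets the proud tag after 12 to 14 mm, the tag is home at 21 mm. In all about 17 N is needed. A blow counts when the mallet drives the pin down faster than 0.06 m/s.
- pin_top (a point): centre of the top face of the pin's red striking head, a disc 40 mm across and 12 mm high; 164 mm above the bench at rest.
- cheese: cheese piece with the proud blue tag, straw-coloured bar 190 x 46 x 40 mm (x, y, z), 0.4 kg, loose; origin at the centre of its underside, +x to the brown rind end. It lies among two like pieces with flush white tags. Grip it across its width (y) about 30 mm to the -x side of its centre to stay clear of the pin; the plain end will overhang the stand's base.
- tag (a joint): the blue tag's depth in the piece: about 0 with the tag 10 mm proud, 0.009 m when home (top 1 mm above the cheese). Stiff, about 8 N; it stays where it is driven.
- tag_top (a point): centre of the top face of the blue tag, 24 mm across; its axis lies 60 mm from the piece's centre towards the rind (+x), on the middle line. When proud it is 50 mm above the piece's underside.
- cheese_b: another cheese piece of the same size, its white tag already flush; to be left alone.
- cheese_c: another cheese piece of the same size, its white tag already flush; to be left alone.
- mallet: pounding mallet standing on its head: dark steel disc 60 mm across, 30 mm high, with an upright wooden handle 24 mm across on the same axis from 30 to 108 mm height; about 0.5 kg. Origin at the centre of the striking face (underside), z up along the handle. Grip the handle about 75 mm above the origin.
- mat: yellow round mat, 110 mm across, 4 mm thick, fixed; origin at the centre of its underside. The mallet's place.
- spray: white bottle 60 mm across, 170 mm high, loose; origin at the centre of its underside; leave alone.
- tagbox: grey open box 90 x 120 x 50 mm, loose; origin at the centre of its underside; leave alone.
- brush: brush lying on the bench; leave alone.
- spatula: spatula lying on the bench; leave alone.
Not all that is in view belongs to the job. There is more than one size of the mat; the one meant has the size given above.

How it is judged:
By the outcome, as a careful person would: the job done as asked, in the order asked, and still so for the second after the job is handed in, with the robot touching nothing.
It also fails if it takes over 72 s, if anything falls off the work surface, if the arm or the gripper's body presses on something with over 40 N, if the wrist force passes 120 N, or if a joint passes its speed limit or range.

## Working session

There is one attempt and no reset: what is moved stays moved. The work goes in short steps, Python scripts to look and compute and a shell command to move; the robot and the scene stay as the last step left them, time stands still between calls to the robot, and variables do not carry over. Pictures are saved under pics/ and viewed, at most 13 in all, crops included, and the job is handed in when it is done.

```bash
mkdir -p pics; ls; cat > h.py <<'E'
import numpy as np, cv2
from station import r, eyes, boxes_of, silhouettes, spot_point
def ray(im,p):
    d=im["R"].T@np.linalg.inv(im["K"])@np.array([p[0],p[1],1.]); return -im["R"].T@im["t"],d
def onz(im,p,z):
    o,d=ray(im,p); return o+d*(z-o[2])/d[2]
def proj(im,X):
    c=im["K"]@(im["R"]@np.asarray(X,float)+im["t"]); return c[:2]/c[2]
def save(im,name,crop=None,s=1):
    a=im["image"][:,:,::-1]
    if crop: a=a[crop[1]:crop[3],crop[0]:crop[2]]
    if s!=1: a=cv2.resize(a,None,fx=s,fy=s,interpolation=cv2.INTER_CUBIC)
    cv2.imwrite("pics/"+name,a)
E
python3 - <<'E'
from h import *
T=eyes.get_image("top");S=eyes.get_image("side")
save(T,"top0.png");save(S,"side0.png")
for n,im in(("top",T),("side",S)):
    print(n,"cam",-im["R"].T@im["t"])
    for l,z in(("seat",.012),("pin_top",.164),("tag_top",.05),("cheese",0),("mallet",0),("mat",0),("stand",0),("spray",0),("tagbox",0)):
        for d in spot_point(l,im)[:4]: print(l,round(d["p"],2),np.round(d["point"]),np.round(onz(im,d["point"],z)[:2],4))
print({k:np.round(v,3) for k,v in r.observe().items()})
E
```

```text
pics
top cam [0.38547842 0.00944572 1.35495678]
seat 0.57 [299. 219.] [0.6276 0.0778]
pin_top 0.54 [298. 207.] [0.6284 0.0731]
tag_top 0.51 [453. 237.] [ 0.5764 -0.3049]
tag_top 0.35 [297. 219.] [0.6205 0.0803]
cheese 0.84 [407. 265.] [ 0.5106 -0.1984]
cheese 0.65 [452. 260.] [ 0.5252 -0.3141]
cheese 0.63 [369. 268.] [ 0.504  -0.1014]
mallet 0.82 [187. 295.] [0.4323 0.3605]
mat 0.82 [233. 328.] [0.3505 0.2397]
mat 0.73 [187. 295.] [0.4328 0.3595]
mat 0.71 [168. 347.] [0.3024 0.402 ]
mat 0.7 [409. 268.] [ 0.5053 -0.2036]
stand 0.66 [302. 222.] [0.6212 0.069 ]
stand 0.2 [495. 224.] [ 0.6195 -0.4266]
spray 0.6 [360. 158.] [ 0.7929 -0.0818]
tagbox 0.73 [359. 159.] [ 0.7907 -0.0789]
tagbox 0.69 [203. 198.] [0.6837 0.3288]
side cam [ 0.10150089 -0.89235862  1.39098488]
seat 0.84 [326. 242.] [0.6381 0.0792]
seat 0.41 [397. 264.] [ 0.7842 -0.0917]
pin_top 0.52 [324. 244.] [ 0.5712 -0.0316]
tag_top 0.73 [419. 387.] [ 0.6071 -0.4579]
tag_top 0.54 [380. 348.] [ 0.5797 -0.3212]
cheese 0.9 [320. 306.] [ 0.5195 -0.1057]
cheese 0.76 [362. 365.] [ 0.5299 -0.3192]
cheese 0.68 [335. 336.] [ 0.5103 -0.
[... 194 characters left out ...]
]
spray 0.73 [398. 266.] [ 0.7867 -0.0933]
tagbox 0.72 [306. 193.] [0.6844 0.303 ]
tagbox 0.64 [229. 207.] [0.4383 0.3616]
{'time': np.float64(1.0), 'joints': array([1.152, 0.313, 0.046, 1.304, 0.   , 1.431]), 'joint_velocities': array([-0.001,  0.   , -0.003, -0.001,  0.001,  0.002]), 'tau': array([ 1.0000e-03, -4.8047e+01,  2.9882e+01,  0.0000e+00, -0.0000e+00,
       -0.0000e+00]), 'ee_pos': array([0.158, 0.553, 0.242]), 'tool_rot': array([[-0.961,  0.275,  0.   ],
       [ 0.275,  0.961,  0.   ],
       [ 0.   ,  0.   , -1.   ]]), 'ft_force': array([-0.005,  0.079,  0.564]), 'wrist_torque': array([-0.005,  0.032, -0.03 ]), 'finger_force': np.float64(0.0), 'finger_gap': np.float64(0.085)}
```

View pics/top0.png

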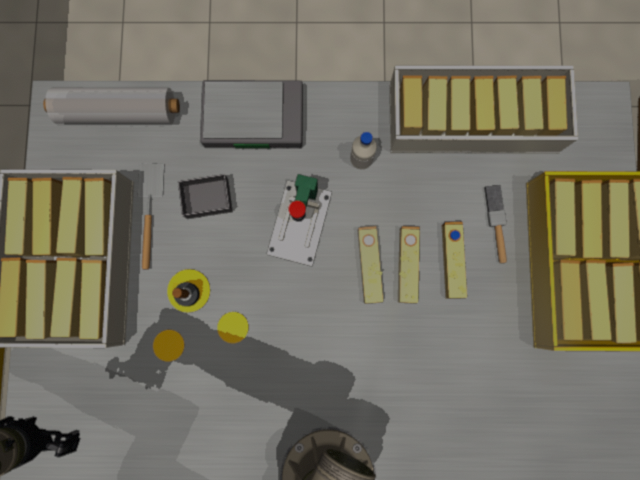

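View pics/side0.png

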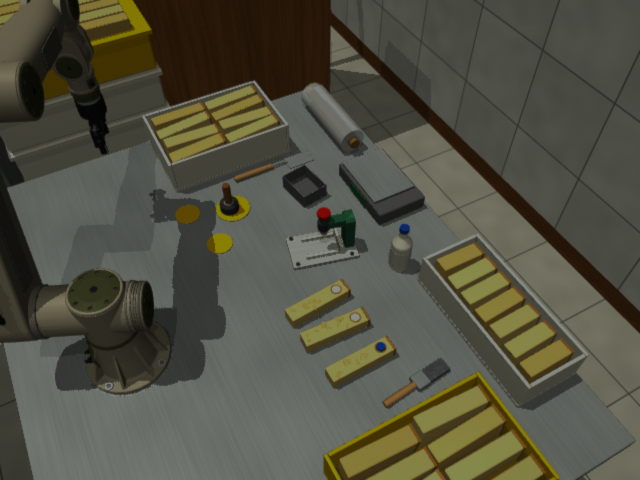

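Top view: the three candidates have tags at pixels (368,240) white, (410,240) white and (455,236) blue. The blue-tagged piece at (455,260) fits the description. The stand is at about (300,222) with its pin at (298,210). The mallet stands on the large yellow mat at (188,291); the yellow disc at (233,327) is smaller, and the one at (168,345) is orange.

```bash
cat > fit.py <<'E'
from h import *
from scipy.optimize import minimize
def boxfit(masks,p0,dims,z0=0,off=0):
    # masks: list of (im,bool mask); p=(x,y,yaw) of box centre
    L,W,H=dims
    def hull(im,p):
        c,s=np.cos(p[2]),np.sin(p[2])
        P=[proj(im,[p[0]+c*(a+off)-s*b,p[1]+s*(a+off)+c*b,z]) for a in(-L/2,L/2) for b in(-W/2,W/2) for z in(z0,z0+H)]
        m=np.zeros((480*4,640*4),np.uint8)
        cv2.fillConvexPoly(m,cv2.convexHull(np.array((np.array(P)+.5)*4,np.float32)).astype(np.int32),1)
        return cv2.resize(m.astype(np.float32),(640,480),interpolation=cv2.INTER_AREA)
    def cost(p):
        t=0
        for im,m in masks:
            h=hull(im,p);t+=1-np.minimum(h,m).sum()/np.maximum(h,m).sum()
        return t
    r_=minimize(cost,p0,method="Nelder-Mead",options=dict(initial_simplex=np.array(p0)+np.array([[0,0,0],[.01,0,0],[0,.01,0],[0,0,.1]]),xatol=1e-4,fatol=1e-4))
    return r_.x,r_.fun
E
python3 - <<'E'
from fit import *
T=eyes.get_image("top");S=eyes.get_image("side")
def pick(l,im,pt):
    c=[d for d in silhouettes(l,im) if d["pixels"][pt[1]-3:pt[1]+4,pt[0]-3:pt[0]+4].any()]
    return c[0]["pixels"].astype(np.float32)
mt,ms=pick("cheese",T,(456,270)),pick("cheese",S,(360,362))
print("cheese",boxfit([(T,mt),(S,ms)],[.53,-.31,0.],(.19,.046,.04)),boxfit([(T,mt)],[.53,-.31,0.],(.19,.046,.04)))
# blue tag
for im,b in((T,(440,220,470,250)),(S,(365,335,395,362))):
    a=im["image"].astype(int);m=(a[:,:,2]>a[:,:,0]+40)&(a[:,:,2]>a[:,:,1]+25)
    q=np.zeros_like(m);q[b[1]:b[3],b[0]:b[2]]=1;ys,xs=np.where(m&q);print("tag",len(xs),xs.mean(),ys.mean(),onz(im,(xs.mean(),ys.mean()),.048))
for im,b in((T,(285,195,312,225)),(S,(312,203,335,222))):
    a=im["image"].astype(int);m=(a[:,:,0]>a[:,:,1]+70)
    q=np.zeros_like(m);q[b[1]:b[3],b[0]:b[2]]=1;ys,xs=np.where(m&q);print("red",len(xs),xs.mean(),ys.mean(),onz(im,(xs.mean(),ys.mean()),.160))
for im in(T,S):
    for d in silhouettes("mallet",im)[:2]: print("mallet",d["p"],d["extent"])
    for d in boxes_of("mat",im)[:3]: print("mat",d["p"],d["extent"])
a=T["image"][165:275,255:345][:,:,::-1];b=T["image"][205:315,420:490][:,:,::-1]
cv2.imwrite("pics/crop1.png",cv2.resize(np.hstack([a,b]),None,fx=5,fy=5,interpolation=cv2.INTER_CUBIC))
E
```

```text
cheese (array([ 0.52314918, -0.31396785,  0.02420651]), np.float64(0.1607271432876587)) (array([ 0.52194917, -0.31349672,  0.0175971 ]), np.float64(0.05785512924194336))
tag 62 454.8709677419355 234.7258064516129 [ 0.58289033 -0.31095497  0.048     ]
tag 55 380.4727272727273 345.7818181818182 [ 0.58476512 -0.31466543  0.048     ]
red 220 296.67727272727274 208.90454545454546 [0.624066   0.07513127 0.16      ]
red 110 323.26363636363635 212.4181818181818 [0.62609111 0.07372321 0.16      ]
mallet 0.67 [170.5, 280.3, 199.7, 307.0]
mat 0.96 [214.0, 315.4, 250.7, 345.3]
mat 0.91 [154.5, 332.6, 183.7, 360.2]
mat 0.77 [166.9, 274.4, 210.2, 314.4]
mallet 0.79 [218.3, 183.5, 238.1, 219.8]
mat 0.93 [174.0, 203.7, 201.3, 223.5]
mat 0.88 [206.5, 232.0, 231.9, 253.3]
mat 0.83 [216.0, 195.1, 249.8, 220.7]
```

View pics/crop1.png

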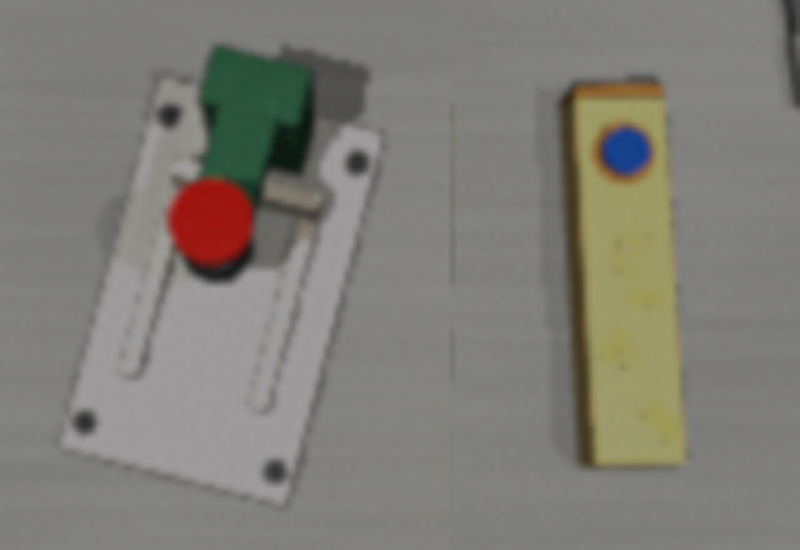

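The crop confirms the piece: blue tag standing proud at crop (624,150), rind at the top. The stand base corners are at crop (62,447), (288,506), (382,132) and (160,72), with the column at the far (+x) end.

```bash
python3 - <<'E'
from fit import *
T=eyes.get_image("top");S=eyes.get_image("side")
C=np.array([onz(T,(255+u/5-.4,165+v/5-.4),.012)[:2] for u,v in((62,447),(288,506),(382,132),(160,72))])
M=np.array([[-.105,.06],[-.105,-.06],[.095,-.06],[.095,.06]])
A=M-M.mean(0);B=C-C.mean(0);H=A.T@B
th=np.arctan2(H[0,1]-H[1,0],H[0,0]+H[1,1]);R=np.array([[np.cos(th),-np.sin(th)],[np.sin(th),np.cos(th)]])
t=C.mean(0)-R@M.mean(0);print("stand",t,th,"resid",np.round((C-(M@R.T+t))*1000,1))
# cheese top face by colour in top view
a=T["image"];hsv=cv2.cvtColor(a,cv2.COLOR_RGB2HSV)
# top image colour: straw top face
m=((hsv[:,:,1]>60)&(hsv[:,:,2]>95)).astype(np.uint8);q=np.zeros_like(m);q[210:310,435:480]=1;m*=q
cs=max(cv2.findContours(m,0,2)[0],key=cv2.contourArea);rc=cv2.minAreaRect(cs);b=cv2.boxPoints(rc)
W=np.array([onz(T,p,.04)[:2] for p in b]);print("cheese top",W.mean(0),[np.linalg.norm(W[i]-W[i-1]) for i in range(4)],np.round(W,4))
E=np.array([W[i]-W[i-1] for i in range(4)]);e=max(E,key=np.linalg.norm);print(np.arctan(e[1]/e[0]))
# mats & mallet
for l,im,e in(("mat",T,[166.9,274.4,210.2,314.4]),("mat",S,[216,195.1,249.8,220.7])):
    x=int(e[0]);y=int(e[1]);w=im["image"].astype(int);mm=((w[:,:,0]>w[:,:,2]+110)&(w[:,:,1]>w[:,:,2]+90)).astype(np.uint8)
    q=np.zeros_like(mm);q[y-3:int(e[3])+4,x-3:int(e[2])+4]=1;mm*=q
    ys,xs=np.where(mm);h=cv2.convexHull(np.stack([xs,ys],1).astype(np.float32))
    P=np.array([onz(im,p[0],.004)[:2] for p in h]).astype(np.float32);print("mat",cv2.minEnclosingCircle(P))
for im in(T,S):
    d=spot_point("mallet",im)[0];print("mallet",d["p"],d["point"],onz(im,d["point"],.004))
E
```

```text
stand [0.62417505 0.07510031] -0.24289593514746322 resid [[ 0.2 -1.3]
 [-0.5  0.2]
 [-1.1  1.3]
 [ 1.4 -0.3]]
cheese top [ 0.52372121 -0.31229084] [np.float64(0.19072601763692726), np.float64(0.04637942657614837), np.float64(0.19073811282460557), np.float64(0.04549883909086111)] [[ 0.6177 -0.2865]
 [ 0.6204 -0.3328]
 [ 0.4298 -0.3376]
 [ 0.427  -0.2922]]
0.024929223709167562
mat ((0.44489070773124695, 0.3559569716453552), 0.05224325880408287)
mat ((0.4464825689792633, 0.3525451421737671), 0.05284905806183815)
mallet 0.76 [184.7, 294.9] [0.43261342 0.36479347 0.004     ]
mallet 0.77 [227.2, 209.2] [0.42866812 0.35381088 0.004     ]
```

```bash
python3 -m jog '[[[0.029,-0.025,0],[0,0,0.05],-1],[[0.029,-0.025,0],[0,0,0.05],-1],[[0.029,-0.025,0],[0,0,0.05],-1],[[0.029,-0.025,0],[0,0,0.05],-1],[[0.029,-0.025,0],[0,0,0.05],-1],[[0.029,-0.025,0],[0,0,0.054],-1],[[0.029,-0.025,0],[0,0,0],-1],[[0.029,-0.025,0],[0,0,0],-1]]' 40
python3 -m jog '[[[0.029,-0.025,0],[0,0,0],-1],[[0.029,-0.025,0],[0,0,0],-1],[[0.003,-0.038,0],[0,0,0],-1],[[0.003,-0.038,0],[0,0,0],-1],[[0.003,-0.038,0],[0,0,0],-1],[[0.003,-0.038,0],[0,0,0],-1],[[0.003,-0.038,0],[0,0,0],-1],[[0.003,-0.038,0],[0,0,0],-1]]'
python3 -m jog '[[[0.003,-0.038,0],[0,0,0],-1],[[0.003,-0.038,0],[0,0,0],-1],[[0.003,-0.038,0],[0,0,0],-1],[[0.003,-0.038,0],[0,0,0],-1],[[0.003,-0.038,0],[0,0,0],-1],[[0.003,-0.038,0],[0,0,0],-1],[[0.003,-0.038,0],[0,0,0],-1],[[0.003,-0.038,0],[0,0,0],-1]]'
python3 -m jog '[[[0,-0.03,-0.02],[0,0,0],-1],[[0,-0.03,-0.02],[0,0,0],-1],[[0,0,0],[0,0,0],-1],[[0,0,0],[0,0,0],-1]]'
```

```text
time: 2.27
ee_pos: [0.3914, 0.3514, 0.2426]
tool_rot: [[-1.0, -0.025, 0.0], [-0.025, 1.0, 0.0], [-0.0, 0.0, -1.0]]
ft_force: [0.3, 0.7, 0.6]
finger_gap: 0.0852
finger_force: 0.0
time: 2.93
ee_pos: [0.4661, 0.0731, 0.2425]
tool_rot: [[-1.0, -0.025, 0.001], [-0.025, 1.0, 0.0], [-0.001, 0.0, -1.0]]
ft_force: [0.1, -0.1, 0.3]
finger_gap: 0.0853
finger_force: 0.0
time: 3.6
ee_pos: [0.4901, -0.2312, 0.2425]
tool_rot: [[-1.0, -0.025, 0.001], [-0.025, 1.0, -0.0], [-0.001, -0.0, -1.0]]
ft_force: [0.7, 0.7, -0.1]
finger_gap: 0.0853
finger_force: 0.0
time: 3.93
ee_pos: [0.4892, -0.2901, 0.2006]
tool_rot: [[-1.0, -0.022, -0.003], [-0.022, 1.0, 0.002], [0.003, 0.002, -1.0]]
ft_force: [-0.8, -0.5, 1.0]
finger_gap: 0.0856
finger_force: 0.0
```

```bash
python3 - <<'E'
from fit import *
W=eyes.get_image("wrist");save(W,"w1.png")
for d in spot_point("tag_top",W)[:3]: print("tag",d["p"],d["point"],onz(W,d["point"],.05))
for d in spot_point("cheese",W)[:3]: print("ch",d["p"],d["point"],onz(W,d["point"],0))
for d in silhouettes("cheese",W)[:3]:
    print(d["p"],d["extent"]);
    print(boxfit([(W,d["pixels"].astype(np.float32))],[.523,-.3125,.025],(.19,.046,.04)))
print(r.observe()["ee_pos"])
E
```

```text
tag 0.94 [291.1, 338.5] [ 0.58639531 -0.31067732  0.05      ]
tag 0.71 [427.2, 231.5] [ 0.49746602 -0.21364085  0.05      ]
ch 0.89 [542.0, 233.1] [ 0.5115649  -0.10308857  0.        ]
ch 0.77 [427.5, 235.0] [ 0.51539667 -0.1993193   0.        ]
ch 0.72 [289.5, 247.4] [ 0.52903431 -0.31546766  0.        ]
0.97 [248.4, 129.8, 323.0, 369.7]
(array([ 0.5260699 , -0.31372163,  0.02869252]), np.float64(0.01850748062133789))
0.97 [509.9, 116.0, 616.5, 362.6]
(array([ 0.523 , -0.3125,  0.025 ]), np.float64(1.0))
0.93 [390.6, 116.0, 492.4, 359.6]
(array([ 0.523 , -0.3125,  0.025 ]), np.float64(1.0))
[ 0.49070756 -0.28823671  0.20338119]
```

View pics/w1.png

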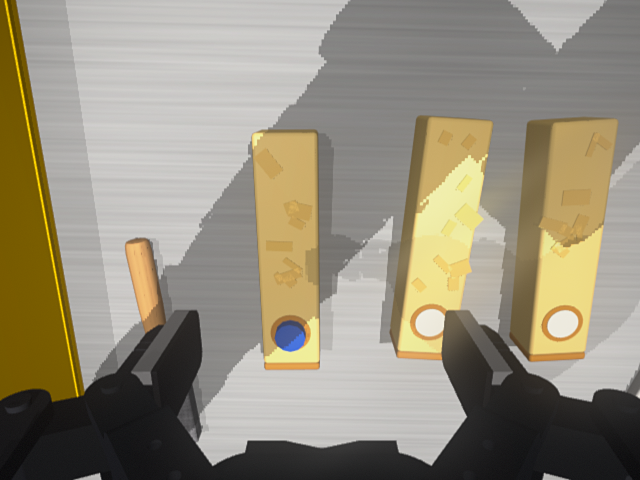

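The wrist view shows the piece at (287,247) with the proud blue tag at (290,336). It fits at (0.525, -0.3135) with yaw 0.027.

```bash
python3 -m jog '[[[0.002,-0.013,-0.02],[0,0,0],-1],[[0.002,-0.012,-0.03],[0,0,0],-1],[[0,0,-0.04],[0,0,0],-1],[[0,0,-0.04],[0,0,0],-1],[[0,0,-0.03],[0,0,0],-1],[[0,0,-0.018],[0,0,0],-1],[[0,0,-0.006],[0,0,0],-1],[[0,0,0],[0,0,0],-1]]' 40
python3 -m jog '[[[0,0,0],[0,0,0],0.3],[[0,0,0],[0,0,0],0.6],[[0,0,0],[0,0,0],1],[[0,0,0],[0,0,0],1],[[0,0,0],[0,0,0],1],[[0,0,0],[0,0,0],1]]' 40
```

```text
time: 4.8
ee_pos: [0.494, -0.3126, 0.0176]
tool_rot: [[-1.0, -0.027, -0.002], [-0.027, 1.0, 0.002], [0.002, 0.002, -1.0]]
ft_force: [0.6, -0.3, 0.5]
finger_gap: 0.0854
finger_force: 0.0
time: 5.3
ee_pos: [0.4956, -0.3152, 0.0205]
tool_rot: [[-1.0, -0.025, 0.003], [-0.025, 1.0, -0.002], [-0.003, -0.002, -1.0]]
ft_force: [-0.4, 1.2, 6.0]
finger_gap: 0.0455
finger_force: 43.1
```

```bash
python3 -m jog '[[[0,0,0.01],[0,0,0],1],[[0,0,0.03],[0,0,0],1],[[0,0,0.03],[0,0,0],1],[[0,0,0.03],[0,0,0],1],[[-0.01,0.03,0],[0,0,-0.045],1],[[-0.01,0.034,0],[0,0,-0.045],1],[[-0.011,0.034,0],[0,0,-0.045],1],[[-0.011,0.034,0],[0,0,-0.045],1]]' 60
python3 -m jog '[[[-0.011,0.034,0],[0,0,-0.045],1],[[-0.011,0.034,0],[0,0,-0.045],1],[[-0.011,0.035,0],[0,0,0],1],[[0.008,0.03,0],[0,0,0],1],[[0.008,0.032,0],[0,0,0],1],[[0.008,0.032,0],[0,0,0],1],[[0.008,0.032,0],[0,0,0],1],[[0.008,0.032,0],[0,0,0],1]]'
python3 -m jog '[[[0.009,0.034,0],[0,0,0],1],[[0,0,0],[0,0,0],1],[[0,0,0],[0,0,0],1]]'
python3 - <<'E'
from fit import *
W=eyes.get_image("wrist");S=eyes.get_image("side");T=eyes.get_image("top");o=r.observe();print(np.round(o["ee_pos"],4),np.round(o["tool_rot"],3).tolist(),o["ft_force"])
a=W["image"][:,:,::-1];b=cv2.resize(T["image"][150:330,240:400][:,:,::-1],None,fx=2,fy=2);
cv2.imwrite("pics/c2.png",np.hstack([cv2.resize(a,(480,360)),b[:360]]))
for im in(W,T,S):
    for l,z in(("tag_top",o["ee_pos"][2]-.019+.05),("seat",.012),("pin_top",.164)):
        for d in spot_point(l,im)[:2]: print(l,round(d["p"],2),np.round(d["point"]),np.round(onz(im,d["point"],z),4))
E
```

```text
time: 5.97
ee_pos: [0.4509, -0.1807, 0.1186]
tool_rot: [[-0.988, 0.157, -0.001], [0.157, 0.988, 0.001], [0.001, 0.001, -1.0]]
ft_force: [0.4, 0.9, -4.2]
finger_gap: 0.0449
finger_force: 63.5
time: 6.63
ee_pos: [0.4586, 0.0804, 0.1187]
tool_rot: [[-0.97, 0.243, -0.001], [0.243, 0.97, 0.0], [0.001, -0.0, -1.0]]
ft_force: [-0.0, -1.0, -3.5]
finger_gap: 0.0454
finger_force: 63.4
time: 6.88
ee_pos: [0.4678, 0.1145, 0.1185]
tool_rot: [[-0.971, 0.239, -0.001], [0.239, 0.971, -0.0], [0.001, -0.0, -1.0]]
ft_force: [-0.2, -0.7, -4.3]
finger_gap: 0.0451
finger_force: 64.1
[0.4675 0.1121 0.1182] [[-0.97, 0.243, -0.001], [0.243, 0.97, -0.0], [0.001, -0.001, -1.0]] [-0.36879954 -0.93761909 -3.23470281]
tag_top 0.63 [290. 239.] [0.5552 0.0895 0.1492]
pin_top 0.52 [300. 206.] [0.6298 0.067  0.164 ]
tag_top 0.59 [298. 221.] [0.5522 0.0894 0.1492]
seat 0.77 [321. 243.] [0.625  0.0836 0.012 ]
pin_top 0.47 [320. 212.] [0.6153 0.0755 0.164 ]
```

View pics/c2.png

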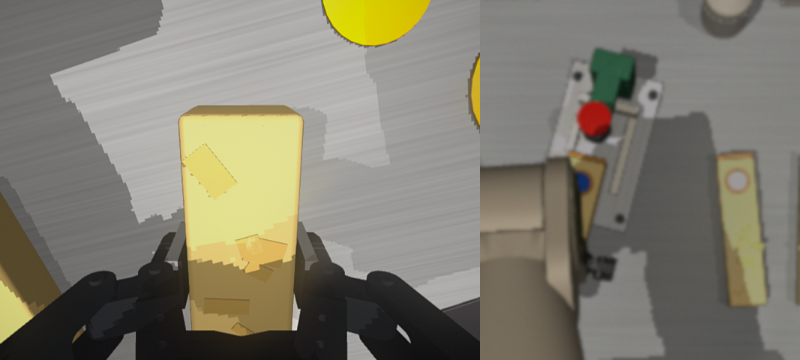

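Wrist and top view: the piece is held squarely and the blue tag is at crop (583,184), short of the pin (595,120) and in line with the rails. Next I lower it and slide it in.

```bash
python3 -m jog '[[[0,0,-0.03],[0,0,0],1],[[0,0,-0.03],[0,0,0],1],[[0,0,-0.017],[0,0,0],1],[[0,0,-0.007],[0,0,0],1],[[0,0,0],[0,0,0],1],[[0,0,0],[0,0,0],1]]'
python3 -m jog '[[[0.012,-0.003,0],[0,0,0],1],[[0.015,-0.0037,0],[0,0,0],1],[[0.015,-0.0037,0],[0,0,0],1],[[0.015,-0.0037,0],[0,0,0],1],[[0.012,-0.003,0],[0,0,0],1],[[0,0,0],[0,0,0],1],[[0,0,0],[0,0,0],1]]'
python3 - <<'E'
from fit import *
S=eyes.get_image("side");T=eyes.get_image("top");o=r.observe();print(np.round(o["ee_pos"],4),o["ft_force"])
a=cv2.resize(S["image"][195:295,265:385][:,:,::-1],None,fx=4,fy=4,interpolation=2);b=cv2.resize(T["image"][170:270,260:340][:,:,::-1],None,fx=4,fy=4,interpolation=2)
cv2.imwrite("pics/c3.png",np.hstack([a,b]))
E
```

```text
time: 7.98
ee_pos: [0.4687, 0.1128, 0.0347]
tool_rot: [[-0.97, 0.242, 0.0], [0.242, 0.97, 0.0], [-0.0, 0.0, -1.0]]
ft_force: [0.4, -0.2, -4.2]
finger_gap: 0.0447
finger_force: 64.4
time: 8.57
ee_pos: [0.5387, 0.0956, 0.0354]
tool_rot: [[-0.97, 0.243, 0.002], [0.243, 0.97, 0.0], [-0.002, 0.001, -1.0]]
ft_force: [-0.1, -0.4, -5.2]
finger_gap: 0.0451
finger_force: 64.2
[0.5367 0.0959 0.0347] [ 0.69061498  0.0945564  -4.06741162]
```

View pics/c3.png

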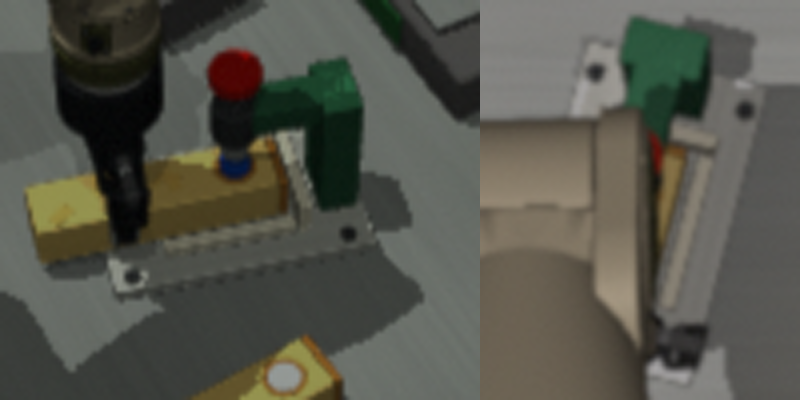

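The side crop shows the blue tag at (235,165) directly under the pin foot, with the piece between the rails. I lower it the last millimetres and release.

```bash
python3 -m jog '[[[0,0,-0.0015],[0,0,0],1],[[0,0,-0.0015],[0,0,0],1],[[0,0,0],[0,0,0],1]]'
python3 -m jog '[[[0,0,0],[0,0,0],0.3],[[0,0,0],[0,0,0],-0.3],[[0,0,0],[0,0,0],-1],[[0,0,0],[0,0,0],-1],[[0,0,0],[0,0,0],-1],[[0,0,0],[0,0,0],-1]]'
```

```text
time: 8.92
ee_pos: [0.5367, 0.096, 0.0325]
tool_rot: [[-0.97, 0.242, 0.0], [0.242, 0.97, -0.0], [-0.0, 0.0, -1.0]]
ft_force: [-2.9, -0.4, 6.1]
finger_gap: 0.0448
finger_force: 65.7
time: 9.42
ee_pos: [0.5374, 0.0958, 0.0314]
tool_rot: [[-0.97, 0.242, 0.0], [0.242, 0.97, 0.0], [-0.0, 0.0, -1.0]]
ft_force: [0.1, 0.4, -0.3]
finger_gap: 0.0855
finger_force: 0.0
```

```bash
python3 -m jog '[[[0,0,0.02],[0,0,0],-1],[[0,0,0.035],[0,0,0],-1],[[0,0,0.04],[0,0,0],-1],[[0,0,0.04],[0,0,0],-1],[[0,0,0.04],[0,0,0],-1],[[-0.016,0.03,0.025],[0,0,0],-1],[[-0.016,0.03,0],[0,0,0],-1],[[-0.016,0.03,0],[0,0,0],-1]]'
python3 -m jog '[[[-0.016,0.03,0],[0,0,0],-1],[[-0.016,0.03,0],[0,0,0],-1],[[-0.016,0.031,0],[0,0,0],-1],[[-0.016,0.031,0],[0,0,0],-1],[[-0.016,0.031,0],[0,0,0],-1],[[0,0,0],[0,0,0],-1],[[0,0,0],[0,0,0],-1]]'
python3 - <<'E'
from fit import *
W=eyes.get_image("wrist");S=eyes.get_image("side");T=eyes.get_image("top");o=r.observe();print(np.round(o["ee_pos"],4))
for im in(W,S,T):
    for l,z in(("mallet",.004),("mat",0)):
        for d in spot_point(l,im)[:2]: print(l,round(d["p"],2),np.round(d["point"]),np.round(onz(im,d["point"],z),4))
    for d in silhouettes("mallet",im)[:1]: print(d["extent"],d["p"])
a=cv2.resize(W["image"][:,:,::-1],(480,360));b=cv2.resize(S["image"][170:290,200:400][:,:,::-1],None,fx=1.6,fy=1.6,interpolation=2)
b2=cv2.resize(T["image"][160:320,160:345][:,:,::-1],(320,277))
c=np.zeros((600,800,3),np.uint8);c[:360,:480]=a;c[:192,480:]=b;c[200:477,480:]=b2;cv2.imwrite("pics/c4.png",c)
E
```

```text
time: 10.08
ee_pos: [0.4906, 0.1861, 0.2336]
tool_rot: [[-0.97, 0.244, 0.005], [0.244, 0.97, 0.001], [-0.005, 0.003, -1.0]]
ft_force: [-0.1, -0.5, -0.1]
finger_gap: 0.0853
finger_force: 0.0
time: 10.67
ee_pos: [0.4084, 0.3398, 0.2308]
tool_rot: [[-0.971, 0.239, -0.0], [0.239, 0.971, -0.0], [0.0, -0.0, -1.0]]
ft_force: [0.5, -0.1, 0.4]
finger_gap: 0.0853
finger_force: 0.0
[0.4099 0.3377 0.2309]
mallet 0.69 [346. 221.] [0.4367 0.3562 0.004 ]
mat 0.74 [364.  58.] [0.3081 0.3998 0.    ]
mat 0.63 [195. 165.] [0.3571 0.2395 0.    ]
[314.2, 188.1, 382.0, 284.4] 0.67
mallet 0.7 [228. 208.] [0.4323 0.3567 0.004 ]
mat 0.95 [219. 242.] [ 0.3555  0.2439 -0.    ]
mat 0.58 [232. 207.] [0.4478 0.3579 0.    ]
[220.9, 183.3, 240.1, 219.4] 0.96
mallet 0.56 [186. 293.] [0.4367 0.3604 0.004 ]
mat 0.86 [232. 328.] [0.35   0.2438 0.    ]
mat 0.75 [169. 347.] [0.3027 0.3997 0.    ]
[169.6, 281.5, 202.1, 304.2] 0.6
```

View pics/c4.png

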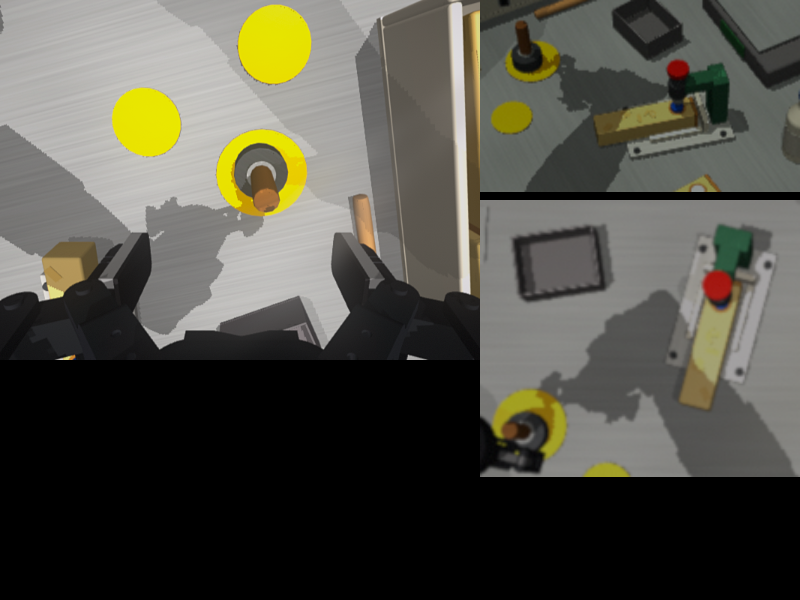

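The piece lies flat between the rails under the pin (side crop, tag at (677,105)). In the wrist view the mallet stands on the large mat, handle top at about (355,271) in the full image.

```bash
python3 - <<'E'
from h import *
W=eyes.get_image("wrist")
print("handle top",onz(W,(354,270),.112),"disc top",onz(W,(348,228),.034))
a=W["image"].astype(int);m=((a[:,:,0]>a[:,:,2]+100)&(a[:,:,1]>a[:,:,2]+70)&(a[:,:,1]>a[:,:,0]*.7)).astype(np.uint8);q=np.zeros_like(m);q[165:300,280:415]=1;m*=q
ys,xs=np.where(m);h=cv2.convexHull(np.stack([xs,ys],1).astype(np.float32))
print(cv2.minEnclosingCircle(np.array([onz(W,p[0],.004)[:2] for p in h],np.float32)))
hsv=cv2.cvtColor(W["image"],cv2.COLOR_RGB2HSV);m=((hsv[:,:,1]<60)&(hsv[:,:,2]<140)).astype(np.uint8);q[:]=0;q[180:275,305:395]=1;m*=q
c=max(cv2.findContours(m,0,2)[0],key=cv2.contourArea);h=cv2.convexHull(c)
print("disc",cv2.minEnclosingCircle(np.array([onz(W,p[0].astype(float),.02)[:2] for p in h],np.float32)),cv2.boundingRect(h))
E
```

```text
handle top [0.44114769 0.35247725 0.112     ] disc top [0.43602102 0.3545127  0.034     ]
((0.44776782393455505, 0.355644553899765), 0.05508245527744293)
disc ((0.43870770931243896, 0.35575705766677856), 0.03280050680041313) (315, 189, 71, 72)
```

```bash
python3 -m jog '[[[0.028,0.016,-0.01],[0,0,0],-1],[[0,0,-0.03],[0,0,0],-1],[[0,0,-0.04],[0,0,0],-1],[[0,0,-0.04],[0,0,0],-1],[[0,0,-0.028],[0,0,0],-1],[[0,0,-0.012],[0,0,0],-1],[[0,0,0],[0,0,0],-1],[[0,0,0],[0,0,0],0]]'
python3 -m jog '[[[0,0,0],[0,0,0],0.4],[[0,0,0],[0,0,0],0.6],[[0,0,0],[0,0,0],1],[[0,0,0],[0,0,0],1],[[0,0,0],[0,0,0],1],[[0,0,0],[0,0,0],1],[[0,0,0],[0,0,0],1]]' 90
```

```text
time: 11.98
ee_pos: [0.4371, 0.3541, 0.0705]
tool_rot: [[-0.97, 0.242, -0.001], [0.242, 0.97, -0.001], [0.001, -0.001, -1.0]]
ft_force: [0.4, -0.6, -0.1]
finger_gap: 0.0751
finger_force: 0.0
time: 12.57
ee_pos: [0.4384, 0.3551, 0.0725]
tool_rot: [[-0.97, 0.242, 0.003], [0.242, 0.97, 0.002], [-0.002, 0.002, -1.0]]
ft_force: [-0.8, 1.0, 6.7]
finger_gap: 0.0221
finger_force: 87.9
```

```bash
python3 -m jog '[[[0,0,0.01],[0,0,0],1],[[0,0,0.03],[0,0,0],1],[[0,0,0.04],[0,0,0],1],[[0,0,0.04],[0,0,0],1],[[0,0,0.04],[0,0,0],1],[[0,0,0.03],[0,0,0],1],[[0.012,-0.018,0.005],[0,0,0],1],[[0.02,-0.03,0],[0,0,0],1]]'
python3 -m jog '[[[0.022,-0.033,0],[0,0,0],1],[[0.022,-0.033,0],[0,0,0],1],[[0.022,-0.033,0],[0,0,0],1],[[0.022,-0.033,0],[0,0,0],1],[[0.022,-0.033,0],[0,0,0],1],[[0.022,-0.033,0],[0,0,0],1],[[0.022,-0.034,0],[0,0,0],1],[[0,0,0],[0,0,0],1]]'
python3 -m jog '[[[0,0,0],[0,0,0],1],[[0,0,0],[0,0,0],1]]'
python3 - <<'E'
from fit import *
S=eyes.get_image("side");T=eyes.get_image("top");W=eyes.get_image("wrist");o=r.observe();print(np.round(o["ee_pos"],4),o["finger_gap"])
for im in(W,S,T):
    for l,z in(("mallet",o["ee_pos"][2]-.067),("pin_top",.164),("tag_top",.062)):
        for d in spot_point(l,im)[:1]: print(l,round(d["p"],2),np.round(d["point"]),np.round(onz(im,d["point"],z),4))
a=cv2.resize(S["image"][165:285,265:385][:,:,::-1],(400,400),interpolation=2);b=cv2.resize(W["image"][:,:,::-1],(400,300))
c=np.zeros((400,800,3),np.uint8);c[:,:400]=a;c[:300,400:]=b
cv2.imwrite("pics/c5.png",c)
E
```

```text
time: 13.23
ee_pos: [0.4692, 0.3086, 0.2698]
tool_rot: [[-0.971, 0.237, 0.004], [0.237, 0.971, 0.004], [-0.003, 0.004, -1.0]]
ft_force: [1.4, -0.3, -5.5]
finger_gap: 0.0224
finger_force: 89.3
time: 13.9
ee_pos: [0.6266, 0.0674, 0.2646]
tool_rot: [[-0.968, 0.249, 0.0], [0.249, 0.968, -0.004], [-0.001, -0.003, -1.0]]
ft_force: [0.3, 1.0, -3.4]
finger_gap: 0.0219
finger_force: 89.2
time: 14.07
ee_pos: [0.6227, 0.0741, 0.2653]
tool_rot: [[-0.97, 0.243, -0.003], [0.243, 0.97, 0.001], [0.003, -0.0, -1.0]]
ft_force: [0.1, -0.2, -5.2]
finger_gap: 0.0221
finger_force: 89.2
[0.6226 0.0756 0.2661] 0.021827019492403742
mallet 0.62 [324. 258.] [0.6215 0.0775 0.1991]
pin_top 0.28 [ 10. 147.] [ 0.5289 -0.0799  0.164 ]
tag_top 0.5 [320. 205.] [0.6259 0.0738 0.062 ]
mallet 0.91 [321. 204.] [0.6173 0.0725 0.1991]
pin_top 0.41 [324. 212.] [0.6261 0.0723 0.164 ]
tag_top 0.47 [322. 235.] [0.622  0.0723 0.062 ]
```

View pics/c5.png

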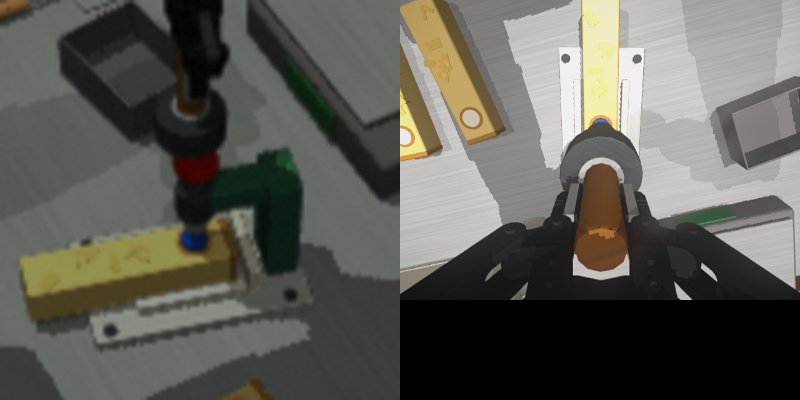

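Side crop: the mallet disc (190,122) is centred over the red head (195,165), and the blue tag sits under the pin foot. Strike.

```bash
python3 -m jog '[[[0,0,-0.010],[0,0,0],1],[[0,0,-0.012],[0,0,0],1],[[0,0,-0.012],[0,0,0],1],[[0,0,-0.010],[0,0,0],1],[[0,0,-0.010],[0,0,0],1],[[0,0,-0.003],[0,0,0],1]]' 110
python3 -m jog '[[[0,0,0],[0,0,0],1]]'
python3 -m jog '[[[0,0,0.02],[0,0,0],1],[[0,0,0.03],[0,0,0],1],[[0,0,0.007],[0,0,0],1],[[0,0,0],[0,0,0],1],[[0,0,0],[0,0,0],1]]'
python3 - <<'E'
from h import *
S=eyes.get_image("side");save(S,"s6.png",(275,165,375,285),5);print(r.observe()["ee_pos"])
E
```

```text
time: 15.17
ee_pos: [0.6239, 0.0743, 0.2114]
tool_rot: [[-0.97, 0.242, 0.004], [0.242, 0.97, -0.0], [-0.004, 0.001, -1.0]]
ft_force: [-8.3, -0.3, 26.1]
finger_gap: 0.022
finger_force: 110.5
time: 15.25
ee_pos: [0.6237, 0.0743, 0.2115]
tool_rot: [[-0.97, 0.242, 0.003], [0.242, 0.97, -0.0], [-0.003, 0.001, -1.0]]
ft_force: [-3.5, -1.2, 10.3]
finger_gap: 0.0219
finger_force: 109.4
time: 15.67
ee_pos: [0.6235, 0.0743, 0.265]
tool_rot: [[-0.97, 0.242, -0.0], [0.242, 0.97, 0.0], [0.0, 0.0, -1.0]]
ft_force: [0.3, 0.2, -3.8]
finger_gap: 0.0216
finger_force: 107.8
[0.62291659 0.07432291 0.26405013]
```

View pics/s6.png

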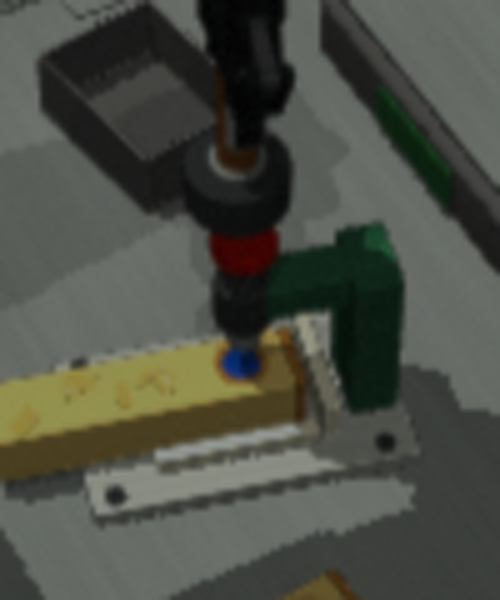

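The tag is nearly flush (240,362), but the mallet stopped about 20 mm down. A firmer second blow follows.

```bash
python3 -m jog '[[[0,0,-0.008],[0,0,0],1],[[0,0,-0.010],[0,0,0],1],[[0,0,-0.012],[0,0,0],1],[[0,0,-0.012],[0,0,0],1],[[0,0,-0.012],[0,0,0],1],[[0,0,-0.010],[0,0,0],1]]' 120
python3 -m jog '[[[0,0,0],[0,0,0],1]]'
python3 -m jog '[[[0,0,0.02],[0,0,0],1],[[0,0,0.03],[0,0,0],1],[[0,0,0.014],[0,0,0],1],[[0,0,0],[0,0,0],1],[[0,0,0],[0,0,0],1]]'
python3 - <<'E'
from h import *
S=eyes.get_image("side");save(S,"s7.png",(275,165,375,285),5);print(r.observe()["ee_pos"])
E
```

```text
time: 16.22
ee_pos: [0.624, 0.0743, 0.2107]
tool_rot: [[-0.97, 0.242, 0.009], [0.242, 0.97, -0.001], [-0.009, 0.002, -1.0]]
ft_force: [-28.8, -0.3, 100.7]
finger_gap: 0.022
finger_force: 127.9
time: 16.3
ee_pos: [0.6234, 0.0744, 0.2112]
tool_rot: [[-0.97, 0.242, 0.009], [0.242, 0.97, -0.001], [-0.009, 0.002, -1.0]]
ft_force: [-15.7, -1.3, 47.6]
finger_gap: 0.0215
finger_force: 122.4
time: 16.72
ee_pos: [0.6234, 0.0743, 0.2646]
tool_rot: [[-0.97, 0.242, -0.001], [0.242, 0.97, 0.0], [0.001, -0.0, -1.0]]
ft_force: [0.2, 1.1, -5.1]
finger_gap: 0.0219
finger_force: 117.6
[0.62271157 0.07434415 0.26342236]
```

```bash
python3 -m jog '[[[-0.012,0.019,0],[0,0,0],1],[[-0.02,0.032,0],[0,0,0],1],[[-0.021,0.034,0],[0,0,0],1],[[-0.021,0.034,0],[0,0,0],1],[[-0.021,0.034,0],[0,0,0],1],[[-0.021,0.034,0],[0,0,0],1],[[-0.021,0.034,0],[0,0,0],1],[[-0.021,0.034,0],[0,0,0],1]]' 90
python3 -m jog '[[[-0.018,0.026,0],[0,0,0],1],[[0,0,-0.03],[0,0,0],1],[[0,0,-0.04],[0,0,0],1],[[0,0,-0.04],[0,0,0],1],[[0,0,-0.04],[0,0,0],1],[[0,0,-0.025],[0,0,0],1],[[0,0,-0.009],[0,0,0],1],[[0,0,0],[0,0,0],1]]'
python3 -m jog '[[[0,0,0],[0,0,0],1],[[0,0,-0.002],[0,0,0],1],[[0,0,-0.002],[0,0,0],1],[[0,0,0],[0,0,0],1]]'
python3 - <<'E'
from h import *
S=eyes.get_image("side");T=eyes.get_image("top")
a=cv2.resize(S["image"][165:275,190:370][:,:,::-1],(800,489),interpolation=2);cv2.imwrite("pics/s8.png",a)
E
```

```text
time: 17.43
ee_pos: [0.4631, 0.3301, 0.2629]
tool_rot: [[-0.97, 0.243, -0.004], [0.243, 0.97, -0.002], [0.003, -0.003, -1.0]]
ft_force: [0.7, 0.3, -4.4]
finger_gap: 0.0219
finger_force: 117.5
time: 18.1
ee_pos: [0.444, 0.3533, 0.0772]
tool_rot: [[-0.97, 0.242, -0.008], [0.242, 0.97, -0.005], [0.007, -0.007, -1.0]]
ft_force: [-0.9, 0.4, -3.9]
finger_gap: 0.0215
finger_force: 117.4
time: 18.43
ee_pos: [0.4485, 0.3559, 0.0795]
tool_rot: [[-0.97, 0.242, 0.003], [0.242, 0.97, 0.002], [-0.002, 0.002, -1.0]]
ft_force: [-0.5, 0.6, -3.3]
finger_gap: 0.0216
finger_force: 117.4
```

View pics/s8.png

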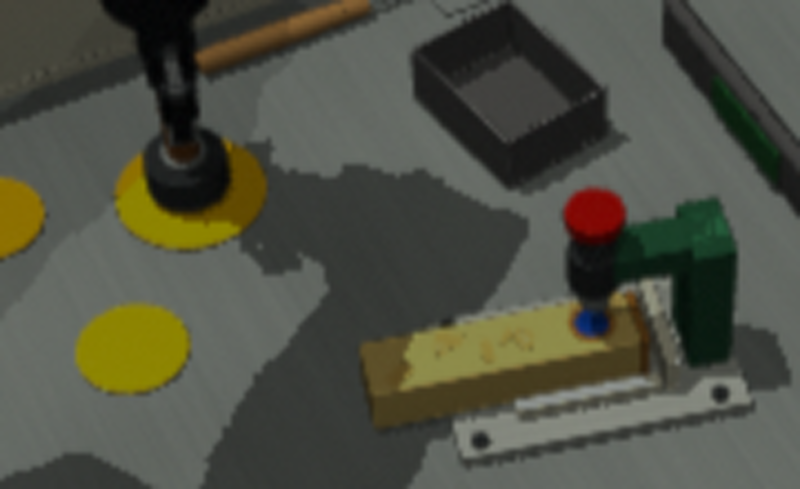

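The tag is flush in the piece (592,322), the piece is still in the stand, and the mallet hovers over the large mat. I lower it until it makes contact.

```bash
python3 -m jog '[[[0,0,-0.003],[0,0,0],1],[[0,0,-0.002],[0,0,0],1],[[0,0,0],[0,0,0],1]]' | grep -E "ee_pos|ft"
python3 -m jog '[[[0,0,-0.001],[0,0,0],1],[[0,0,-0.001],[0,0,0],1],[[0,0,0],[0,0,0],1]]' | grep -E "ee_pos|ft"
```

```text
ee_pos: [0.4473, 0.3553, 0.0727]
ft_force: [-1.2, 0.1, -3.6]
ee_pos: [0.4473, 0.3554, 0.0726]
ft_force: [-3.3, -1.8, 8.1]
```

Contact made (+8 N). Release, rise and check.

```bash
python3 -m jog '[[[0,0,0],[0,0,0],0.4],[[0,0,0],[0,0,0],0],[[0,0,0],[0,0,0],-0.5],[[0,0,0],[0,0,0],-1],[[0,0,0],[0,0,0],-1],[[0,0,0],[0,0,0],-1]]'
python3 -m jog '[[[0,0,0.015],[0,0,0],-1],[[0,0,0.03],[0,0,0],-1],[[0,0,0.04],[0,0,0],-1],[[0,0,0.04],[0,0,0],-1],[[0,0,0.04],[0,0,0],-1],[[-0.02,-0.02,0],[0,0,0],-1],[[-0.02,-0.02,0],[0,0,0],-1],[[0,0,0],[0,0,0],-1]]'
python3 - <<'E'
from h import *
S=eyes.get_image("side");T=eyes.get_image("top");W=eyes.get_image("wrist")
c=np.zeros((600,800,3),np.uint8)
c[:330,:540]=cv2.resize(S["image"][165:275,190:370][:,:,::-1],(540,330),interpolation=2)
c[:195,540:]=cv2.resize(W["image"][:,:,::-1],(260,195))
c[340:600,:300]=cv2.resize(T["image"][160:320,160:345][:,:,::-1],(300,260),interpolation=2)
c[340:600,310:657]=cv2.resize(S["image"][:,:,::-1],(347,260))
cv2.imwrite("pics/f.png",c)
E
```

```text
time: 19.53
ee_pos: [0.4476, 0.3554, 0.0709]
tool_rot: [[-0.97, 0.242, 0.0], [0.242, 0.97, 0.0], [-0.0, 0.0, -1.0]]
ft_force: [-0.6, 0.2, -0.4]
finger_gap: 0.0838
finger_force: 0.0
time: 20.2
ee_pos: [0.4039, 0.3128, 0.2366]
tool_rot: [[-0.97, 0.243, -0.002], [0.243, 0.97, -0.002], [0.002, -0.002, -1.0]]
ft_force: [-0.8, -1.6, -0.2]
finger_gap: 0.0851
finger_force: 0.0
```

View pics/f.png

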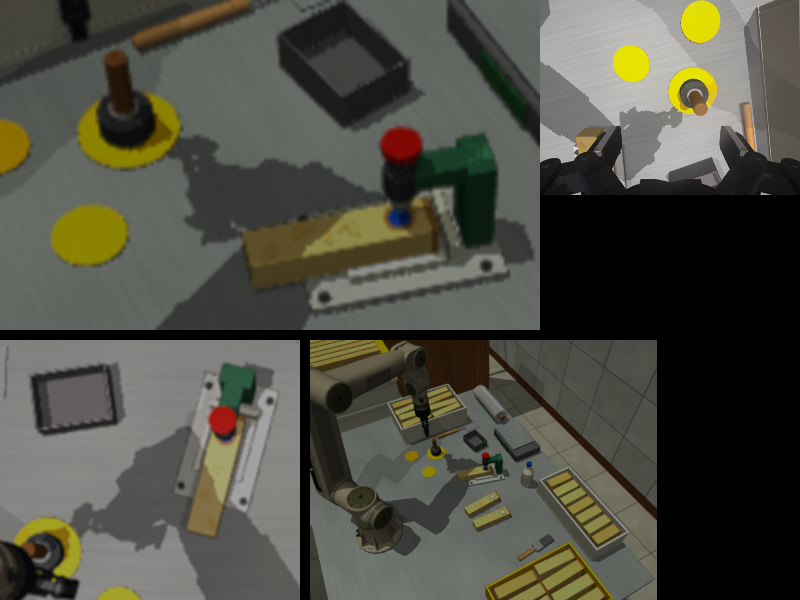

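The mallet stands upright on the large mat at (127,110), the tag is flush, and nothing else has been disturbed.

```bash
python3 -c "
from station import r
print(r.close_job())"
```

```text
the job is handed in; nothing more can be done
None
```

The job is handed in at about 20 s of the 72 s: the blue-tagged piece lies in the stand with its tag flush after two mallet blows (100.7 N at the wrist was the highest reading, limit 120 N), and the mallet stands upright on its yellow mat.

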